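# Tug the finds-case lid, free its catch if it is caught, hold the lid open

### The arm

A 6-joint arm with a two-finger parallel gripper is mounted at the origin on the work surface. World frame = base frame: x ahead of the robot, y to its left, z up, the work surface at z = 0. Lengths are in m, angles in rad, forces in N, time in s.
With the tool pointing down it reaches from about 0.35 to 0.975 m from the base axis. Payload 4.9 kg.
Tool frame: the origin (TCP) lies at the very end of the fingers, on their centre line; the grasp point (between the pads) lies 19 mm behind it; z points along the fingers, y is the line along which they close (so a half turn about z gives the same grasp; the last joint's range is limited). The gripper opens to 85 mm and grips with 20 to 120 N. Pads are 22 mm wide; open, the fingers measure 114 mm over their backs; the gripper's body (76 mm by 85 mm) begins 54 mm behind the grasp point. The pads swing forward as they close: fully open they stand 13 mm farther back than shut.
Start: joints at [1.032, 0.053, 1.613, -0, 1.476, -0.119], TCP at [0.255, 0.571, 0.231] pointing down, gripper open.
Joint ranges: [-3.01, 3.01], [-1.01, 2.22], [0.06, 2.58], [-1.02, 4.17], [0.09, 2.62], [-3.14, 3.14]. Speed limits (rad/s): [2.57, 2.57, 3.14, 3.14, 3.14, 3.14].

### API

Orientations are given as a rotation vector (axis times angle).
In Python, from station import * gives the robot as it stands.
- The arm moves only by the shell command python3 -m crank 'ROWS' [OPENING] [FORCE]. ROWS is JSON, a list of rows, each an object with "offset": the shift along the tool's x, y, z in m, a list of three; "twist": the turn, a rotation vector about the tool's x, y, z in degrees, a list of three. In form: [{"offset": [x, y, z], "twist": [rx, ry, rz]}, ...]. A call has 1 to 20 rows; each row is the pose to reach, as a shift and turn from the pose commanded when the call began, along the tool's axes at that moment; what a row does not reach only later rows make up. A row lasts 1/8 s, in which the tool goes at most 62.5 mm and 10.7 degrees, less where a joint would pass 70% of its speed; a pose out of reach is approached as far as the arm can. A call with a gripper value outside its range is refused whole. OPENING is the opening, from 0 (shut) to 1 (fully open), set as the call begins (- or left out, the last holds). The fingers move at their own pace and stop on an object; FORCE is the grip in N (left out, the last holds). Time passes only in rows, so rows that repeat a pose let the fingers close. It gives the time, the measured TCP pose, the force, the opening and the grip force at its end, in the units of the state.
- get_obs(): the state, without advancing time (a new reading comes with each control period).
- get_image(name): name is "scene" or "side" or "wrist"; returns the picture (480x640x3 uint8, red, green, blue); there is no depth.
- get_calibration(name): a dict with "intrinsics" (3x3 intrinsics, pixels), "world_from_camera" (4x4, takes a point from camera to world coordinates); the wrist camera has in their place "tool_from_camera" (4x4, takes a point from camera to tool coordinates, whose origin is the TCP and whose axes are the flange's). Camera axes: x right, y up, looking along -z (the intrinsics and any distortion apply to the point x, -y, -z); pixel columns grow to the right and rows downward; lengths in m; the calibration is good to about 2 mm. A picture is of the moment at which its call begins: read the wrist's pose just before it. get_calibration takes no time and is no camera call.
- finish_job(): hands the job in; it is judged then, once.
Trained networks look in the newest picture that a camera, given by its name, has taken for a name from the list of things; names that differ only in an ending like _2 or _b are one class to them, and where a whole thing is asked for, a point or a joint stands for the part that bears it (a point fixed in the world has none). Each returns a list of dicts, best first, with "confidence" (0 to 1); they miss things now and then, are a little off and sometimes report something else, mostly with a low value. They report only what shows in the picture. A call takes as long as a camera call.
- cut_out(query, camera): "region" (480x640 bool, what is visible of it) and "rect" ([centre column, centre row, width, height] in pixels, round what is visible of it).
The state is a dict: "t": time; "q": joint angles; "dq": joint speeds; "effort": joint torques, N m; "tool_pos": TCP position; "tool_rot": TCP orientation; "contact_force": force on the tool from outside, world axes, zero at the start; "wrist_torque": the same for the moment, N m; "opening": finger opening in m; "grip_force": force on a finger pad.
Only numpy, scipy, OpenCV 4.12 (cv2) and the standard library are available. Lean on these libraries where they do the work, as an engineer would, in place of code of your own. Each camera call takes 0.05 s, during which the arm holds its last target. There are 200 camera calls.

### The job

First tug up the lid of the grey finds case (it has a black bar handle), with the thumb catch still untouched, to learn whether it is caught. If it is caught, let it down and slide the steel thumb catch on the case's front along to its end to release the lid. Then lift the lid to at least 45 degrees and finish while still holding it open there, leaving the brush, jar and stone where they are.

Things in the scene. Friction and masses are not known exactly. Their poses are not given: they have to be found in the camera images.
- case: Fixed grey plastic case, a tub 200 (x) x 280 (y) x 100 mm high with a hinged lid; it cannot move. Origin: centre of its underside, on the table. +x points to the hinged rear edge, away from the robot, +y to its left seen from the robot. On the front (-x) wall is a black catch housing, reaching out to x = -134 mm, y = -146 to -50 mm, its top 70 mm above the table.
- lid (a joint): Lid angle, rad: 0 shut, grows as it opens, stop at 1.3. Grey panel 200 x 280 x 8 mm (0.25 to 0.5 kg), underside 100 mm above the table when shut, hinged along the rear top edge. It falls shut if let go. A tongue out of sight inside may or may not have caught it: if caught it rises only about 0.037 rad (6 mm at the handle) and stops hard; if not it opens freely.
- lid_handle (a point): Middle of the lid's black bar handle: a round bar about 65 mm long, parallel to the case's y axis, its centre line 35 mm above the lid's upper face. With the lid shut this point is at (-60, 30, 143.5) mm in the case's frame. It rides with the lid.
- lid_hinge (a point): Point on the lid's hinge axis, at (100, 0, 100.5) mm in the case's frame; the axis runs along the case's y.
- catch (a joint): Slide of the thumb catch, m: always 0 at the start (caught or not), grows as it is pushed to the case's -y side (right seen from the robot), end stop at 0.030. About 3 N of steady friction, no spring: it stays where left. Slid to the end it draws the hidden tongue clear of the lid, and it stays clear. Slide it with the lid let down.
- catch_top (a point): Centre of the top of the thumb catch, a steel tab 14 (x) x 18 (y) mm that stands 38 mm up from the housing, in front of the case's front wall. At the start at (-122, -85, 108) mm in the case's frame; it moves with the catch.
- brush: Bystander: hand brush lying loose on the table to the left of the case. Origin at its underside.
- jar: Bystander: closed jar, 60 mm across, 85 mm high, standing loose to the right of the case. Origin at the centre of its underside.
- stone: Bystander: loose lump of stone, 72 mm across, 39 mm high, to the right of the case. Origin at the centre of its underside.

How it is judged:
On the way:
1. the lid is tugged up by at least 0.015 rad by the fingers while the thumb catch is untouched (value of joint lid above 0.015 rad and value of joint catch below 0.003 m and contact force between the fingers and lid above 0.3 N), for 0.1 s.
At the end, for the whole second after the job is handed in: The lid stands open at more than 0.7 rad (40 degrees), at rest (under 0.1 rad/s), held by the fingers (contact over 0.3 N) and propped on none of the bystanders, each of which is within 30 mm of its starting place (value of joint lid above 0.7 rad and velocity of joint lid between -0.1 and 0.1 rad/s and contact force between the fingers and lid above 0.3 N and contact force between lid and brush below 0.1 N and contact force between lid and jar below 0.1 N and contact force between lid and stone below 0.1 N and distance of each of brush, jar, stone from where it was at the start of the episode below 0.03 m); the arm keeps its last pose, push and grip.
It fails at once if the brush is disturbed (moved over 30 mm) (distance of brush from where it was at the start of the episode above 0.03 m).
It fails at once if the jar is disturbed (moved over 30 mm) (distance of jar from where it was at the start of the episode above 0.03 m).
It fails at once if the stone is disturbed (moved over 30 mm) (distance of stone from where it was at the start of the episode above 0.03 m).
It also fails if it takes over 58 s, if anything falls off the work surface, if the arm or the gripper's body presses on something with over 40 N, if the wrist force passes 120 N, or if a joint passes its speed limit or range.

## Working session

There is one attempt and no reset: what is moved stays moved. The work goes in short steps, Python scripts to look and compute and a shell command to move; the robot and the scene stay as the last step left them, time stands still between calls to the robot, and variables do not carry over. Pictures are saved under pics/ and viewed, at most 10 in all, crops included, and the job is handed in when it is done.

```bash
mkdir -p pics; ls
python3 - <<'E'
from station import *
import cv2,numpy as np
o=get_obs();print({k:np.round(v,3).tolist() for k,v in o.items()})
ims=[]
for n in ["scene","side"]:
    im=get_image(n);cv2.imwrite(f"pics/{n}0.png",im[:,:,::-1])
    for q in ["case","lid_handle","catch_top","brush","jar","stone"]:
        for r in cut_out(q,n)[:2]: print(n,q,round(r["confidence"],2),np.round(r["rect"],1).tolist(), int(r["region"].sum()))
    c=get_calibration(n);print(np.round(c["intrinsics"],1).tolist(),np.round(c["world_from_camera"],3).tolist(),c.keys())
E
```

```text
pics
{'t': 0.0, 'q': [1.032, 0.053, 1.614, 0.0, 1.476, -0.119], 'dq': [-0.001, 0.0, -0.0, 0.0, 0.001, -0.001], 'effort': [0.0, -39.37, -37.017, -0.0, 0.007, 0.0], 'tool_pos': [0.254, 0.57, 0.23], 'tool_rot': [-0.654, -3.072, 0.003], 'contact_force': [-0.198, 0.497, -0.264], 'wrist_torque': [-0.008, 0.064, -0.035], 'grip_force': 0.0, 'opening': 0.086}
scene case 0.88 [269.6, 254.0, 146.9, 115.2] 12780
scene lid_handle 0.92 [269.2, 238.7, 145.7, 81.4] 8128
scene catch_top 0.59 [252.8, 199.7, 5.6, 5.7] 64
scene brush 0.79 [363.9, 271.5, 30.6, 66.4] 941
scene jar 0.68 [184.4, 256.1, 24.5, 39.3] 920
scene stone 0.63 [198.1, 227.9, 26.9, 23.9] 472
[[535.4, 0.0, 310.6], [0.0, 535.4, 238.2], [0.0, 0.0, 1.0]] [[-0.476, -0.607, 0.636, 1.355], [0.879, -0.314, 0.359, 0.423], [-0.018, 0.73, 0.683, 0.905], [0.0, 0.0, 0.0, 1.0]] dict_keys(['intrinsics', 'world_from_camera'])
side case 0.95 [363.2, 297.8, 201.1, 173.3] 21623
side lid_handle 0.7 [453.2, 389.6, 49.5, 52.0] 1655
side lid_handle 0.65 [364.1, 272.8, 200.1, 125.0] 12851
side catch_top 0.65 [367.5, 334.0, 15.7, 25.3] 341
side brush 0.69 [239.4, 275.3, 54.9, 42.6] 639
side brush 0.44 [364.1, 297.6, 205.1, 174.2] 21768
side jar 0.82 [476.0, 327.5, 42.4, 60.3] 1965
side jar 0.35 [363.1, 274.1, 202.1, 121.5] 12700
side stone 0.78 [454.2, 388.3, 49.5, 46.8] 1540
[[524.9, 0.0, 313.3], [0.0, 524.9, 235.6], [0.0, 0.0, 1.0]] [[0.789, 0.348, -0.507, 0.138], [-0.615, 0.465, -0.637, -0.575], [0.014, 0.814, 0.581, 0.661], [0.0, 0.0, 0.0, 1.0]] dict_keys(['intrinsics', 'world_from_camera'])
```

View pics/scene0.png

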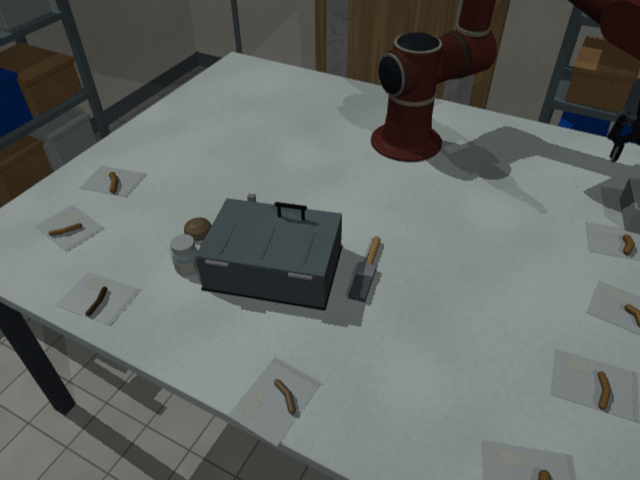

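View pics/side0.png

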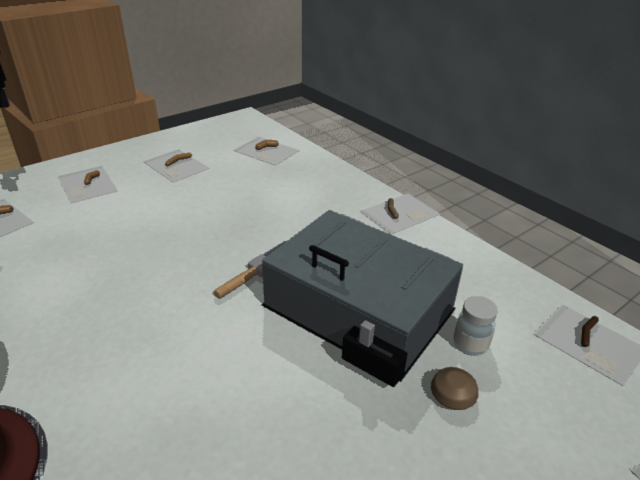

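The scene view shows the case with lid corners at about (228,200), (342,213), (330,276), (200,262), the handle bar at (291,206) and the catch tip at (252,196). In the side view the lid corners are at about (331,212), (264,266), (406,330), (462,264), the handle at (328,255) and the catch top at (368,325). I'll fit the case pose (x, y, yaw) to these.

```bash
cat > h.py <<'E'
from station import *
import numpy as np, cv2
from scipy.optimize import least_squares
from scipy.spatial.transform import Rotation as R
def proj(c,P):
    K=np.array(c["intrinsics"]);T=np.linalg.inv(np.array(c["world_from_camera"]))
    p=P@T[:3,:3].T+T[:3,3]; p=p*[1,-1,-1]; p=p@K.T; return p[:,:2]/p[:,2:]
def W(s,P): # s = x,y,yaw
    return P@R.from_euler('z',s[2]).as_matrix().T+[s[0],s[1],0]
E
python3 - <<'E'
from h import *
t=.1085
pts=np.array([[-.1,-.14,t],[-.1,.14,t],[.1,.14,t],[.1,-.14,t],[-.06,.03,.1435],[-.122,-.085,.108]])
obs={"scene":[[228,200],[342,213],[330,276],[200,263],[291,206],[252,197]],
"side":[[406,330],[264,266],[331,212],[462,264],[328,255],[368,324]]}
cal={n:get_calibration(n) for n in obs}
f=lambda s:np.concatenate([(proj(cal[n],W(s,pts))-obs[n]).ravel() for n in obs])
r=least_squares(f,[.6,-.1,0],loss='soft_l1',f_scale=2)
print(r.x,np.degrees(r.x[2]));print(f(r.x).reshape(2,6,2).round(1).tolist())
for k,p in zip(["handle","catch","hinge"],W(r.x,np.array([[-.06,.03,.1435],[-.122,-.085,.108],[.1,0,.1005]]))): print(k,p.round(4))
o=get_obs();M=R.from_rotvec(o["tool_rot"]).as_matrix();print(M.round(3))
print(np.array(get_calibration("wrist")["tool_from_camera"]).round(3))
E
```

```text
[ 0.6401087  -0.07623932  0.28755082] 16.475448625525857
[[[-1.5, -1.4], [1.0, -0.2], [-3.3, -0.2], [-3.7, -5.8], [0.6, 0.3], [-0.6, -1.3]], [[2.2, 0.4], [-3.7, -6.8], [-4.2, -3.5], [0.4, -2.5], [-0.4, -0.0], [-0.3, -0.8]]]
handle [ 0.5741 -0.0645  0.1435]
catch [ 0.5472 -0.1923  0.108 ]
hinge [ 0.736  -0.0479  0.1005]
[[-0.913  0.408 -0.   ]
 [ 0.408  0.913  0.   ]
 [ 0.     0.    -1.   ]]
[[ 0.     0.963  0.269  0.068]
 [ 1.     0.    -0.001  0.   ]
 [-0.001  0.269 -0.963 -0.144]
 [ 0.     0.     0.     1.   ]]
```

```bash
G='{"offset":[-0.551,-0.449,-0.02],"twist":[0,0,49.4]}'; python3 -m crank '[{"offset":[-0.055,-0.045,-0.02],"twist":[0,0,10]},{"offset":[-0.10,-0.08,-0.02],"twist":[0,0,20]},{"offset":[-0.145,-0.117,-0.02],"twist":[0,0,30]},{"offset":[-0.19,-0.154,-0.02],"twist":[0,0,40]},{"offset":[-0.235,-0.191,-0.02],"twist":[0,0,49.4]},{"offset":[-0.28,-0.228,-0.02],"twist":[0,0,49.4]},{"offset":[-0.325,-0.265,-0.02],"twist":[0,0,49.4]},{"offset":[-0.37,-0.301,-0.02],"twist":[0,0,49.4]},{"offset":[-0.415,-0.338,-0.02],"twist":[0,0,49.4]},{"offset":[-0.46,-0.375,-0.02],"twist":[0,0,49.4]},{"offset":[-0.505,-0.412,-0.02],"twist":[0,0,49.4]},{"offset":[-0.54,-0.44,-0.02],"twist":[0,0,49.4]},{"offset":[-0.551,-0.449,-0.02],"twist":[0,0,49.4]},{"offset":[-0.551,-0.449,-0.02],"twist":[0,0,49.4]},{"offset":[-0.551,-0.449,-0.02],"twist":[0,0,49.4]}]' 1 60
python3 - <<'E'
from h import *
o=get_obs();print(o["t"],o["q"].round(3) if hasattr(o["q"],"round") else o["q"])
im=get_image("wrist");cv2.imwrite("pics/w1.png",im[:,:,::-1])
M=np.eye(4);M[:3,:3]=R.from_rotvec(o["tool_rot"]).as_matrix();M[:3,3]=o["tool_pos"];print(M.round(3))
c=dict(get_calibration("wrist"));c["world_from_camera"]=M@np.array(c["tool_from_camera"])
s=[.6401,-.0762,.2876]
P=np.array([[-.06,.03,.1435],[-.06,.0625,.1435],[-.06,-.0025,.1435],[-.122,-.085,.108],[-.1,.14,.1085],[.1,.14,.1085]])
print(proj(c,W(s,P)).round(1).tolist())
E
```

```text
t: 2.58
tool_pos: [0.5745, -0.0626, 0.2513]
tool_rot: [-1.877, -2.519, -0.0]
contact_force: [0.5, 0.6, 0.3]
opening: 0.0849
grip_force: 0.0
2.575 [-0.238 -0.07   1.701  0.     1.51  -0.528]
[[-0.286  0.958 -0.     0.575]
 [ 0.958  0.286  0.    -0.063]
 [ 0.    -0.    -1.     0.251]
 [ 0.     0.     0.     1.   ]]
[[314.4, 236.2], [314.5, 191.4], [314.3, 278.1], [245.6, 348.2], [260.3, 79.0], [532.5, 79.8]]
```

View pics/w1.png

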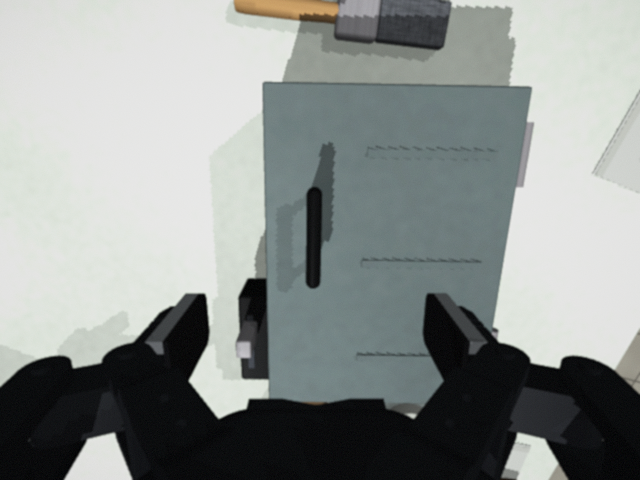

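The wrist view agrees with the fit: handle at (314,237), catch top at (245,347), against predictions of (314,236) and (246,348). I'll descend onto the handle and close.

```bash
python3 -m crank '[{"offset":[0,0,0.03],"twist":[0,0,0]},{"offset":[0,0,0.06],"twist":[0,0,0]},{"offset":[0,0,0.09],"twist":[0,0,0]},{"offset":[0,0,0.11],"twist":[0,0,0]},{"offset":[0,0,0.124],"twist":[0,0,0]},{"offset":[0,0,0.124],"twist":[0,0,0]},{"offset":[0,0,0.124],"twist":[0,0,0]}]' 1 60
python3 -m crank '[{"offset":[0,0,0],"twist":[0,0,0]},{"offset":[0,0,0],"twist":[0,0,0]},{"offset":[0,0,0],"twist":[0,0,0]},{"offset":[0,0,0],"twist":[0,0,0]},{"offset":[0,0,0],"twist":[0,0,0]},{"offset":[0,0,0],"twist":[0,0,0]},{"offset":[0,0,0],"twist":[0,0,0]},{"offset":[0,0,0],"twist":[0,0,0]}]' 0 60
```

```text
t: 3.5
tool_pos: [0.5757, -0.064, 0.1285]
tool_rot: [1.877, 2.517, 0.001]
contact_force: [-0.5, 0.2, -0.5]
opening: 0.0854
grip_force: 0.0
t: 4.5
tool_pos: [0.5732, -0.0644, 0.1275]
tool_rot: [-1.877, -2.515, 0.006]
contact_force: [-7.7, -1.4, 4.5]
opening: 0.0086
grip_force: 58.5
```

```bash
python3 -m crank '[{"offset":[0,0,-0.0015],"twist":[0,0,0]},{"offset":[0,0,-0.003],"twist":[0,0,0]},{"offset":[0,0,-0.0045],"twist":[0,0,0]},{"offset":[0,0,-0.0045],"twist":[0,0,0]},{"offset":[0,0,-0.0045],"twist":[0,0,0]}]'
python3 -m crank '[{"offset":[0,0,-0.001],"twist":[0,0,0]},{"offset":[0,0,-0.002],"twist":[0,0,0]},{"offset":[0,0,-0.003],"twist":[0,0,0]},{"offset":[0,0,-0.004],"twist":[0,0,0]},{"offset":[0,0,-0.004],"twist":[0,0,0]},{"offset":[0,0,-0.004],"twist":[0,0,0]}]'
```

```text
t: 5.12
tool_pos: [0.5743, -0.0641, 0.1315]
tool_rot: [-1.878, -2.517, 0.002]
contact_force: [-5.3, -3.5, -1.5]
opening: 0.0085
grip_force: 58.4
t: 5.88
tool_pos: [0.5756, -0.0637, 0.1362]
tool_rot: [1.878, 2.517, 0.002]
contact_force: [4.3, -0.7, -5.3]
opening: 0.0092
grip_force: 58.3
```

```bash
python3 -m crank '[{"offset":[0,0,-0.001],"twist":[0,0,0]},{"offset":[0,0,-0.002],"twist":[0,0,0]},{"offset":[0,0,-0.003],"twist":[0,0,0]},{"offset":[0,0,-0.003],"twist":[0,0,0]},{"offset":[0,0,-0.003],"twist":[0,0,0]}]'
```

```text
t: 6.5
tool_pos: [0.5766, -0.0634, 0.1392]
tool_rot: [1.877, 2.515, 0.005]
contact_force: [8.7, -0.9, -6.4]
opening: 0.0089
grip_force: 58.2
```

```bash
python3 -m crank '[{"offset":[0,0.004,-0.002],"twist":[0,0,0]},{"offset":[0,0.005,-0.005],"twist":[0,0,0]},{"offset":[0,0.007,-0.009],"twist":[0,0,0]},{"offset":[0,0.009,-0.012],"twist":[0,0,0]},{"offset":[0,0.01,-0.0155],"twist":[0,0,0]},{"offset":[0,0.01,-0.0155],"twist":[0,0,0]}]'
python3 - <<'E'
from h import *
im=get_image("side");cv2.imwrite("pics/s2.png",cv2.resize(im[180:400,200:500,::-1],None,fx=2,fy=2))
E
```

```text
t: 7.25
tool_pos: [0.5822, -0.0618, 0.1542]
tool_rot: [-1.876, -2.514, 0.008]
contact_force: [-8.5, -4.2, -1.5]
opening: 0.0085
grip_force: 58.7
```

View pics/s2.png

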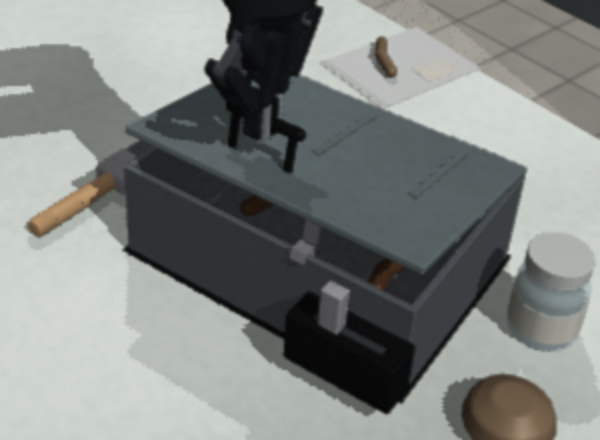

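The tug opened a clear gap (lid edge well above the tub at (300,200)), so the lid is not caught and the catch stays untouched. I'll go on along the hinge arc, tilting the tool about half as much as the lid.

```bash
python3 -m crank '[{"offset":[0,0.003,-0.0065],"twist":[1.2,0,0]},{"offset":[0,0.006,-0.013],"twist":[2.5,0,0]},{"offset":[0,0.0095,-0.019],"twist":[3.8,0,0]},{"offset":[0,0.013,-0.025],"twist":[5,0,0]},{"offset":[0,0.017,-0.031],"twist":[6.2,0,0]},{"offset":[0,0.021,-0.0365],"twist":[7.5,0,0]},{"offset":[0,0.0255,-0.042],"twist":[8.8,0,0]},{"offset":[0,0.030,-0.0475],"twist":[10,0,0]},{"offset":[0,0.035,-0.0525],"twist":[11.2,0,0]},{"offset":[0,0.040,-0.0575],"twist":[12.5,0,0]},{"offset":[0,0.0455,-0.062],"twist":[13.8,0,0]},{"offset":[0,0.051,-0.066],"twist":[15,0,0]},{"offset":[0,0.0565,-0.0705],"twist":[16.2,0,0]},{"offset":[0,0.0625,-0.0745],"twist":[17.5,0,0]},{"offset":[0,0.0685,-0.078],"twist":[18.8,0,0]},{"offset":[0,0.075,-0.081],"twist":[20,0,0]},{"offset":[0,0.08,-0.084],"twist":[21,0,0]},{"offset":[0,0.085,-0.0857],"twist":[22,0,0]},{"offset":[0,0.085,-0.0857],"twist":[22,0,0]},{"offset":[0,0.085,-0.0857],"twist":[22,0,0]}]'
python3 - <<'E'
from h import *
o=get_obs();p=np.array(o["tool_pos"]);z=R.from_rotvec(o["tool_rot"]).as_matrix()[:,2]
b=p-.016*z;d=b-[.736,-.0479,.1005];x=d[0]*.959+d[1]*.2836
print("r",np.hypot(x,d[2]),"open deg",165-np.degrees(np.arctan2(d[2],x)))
im=get_image("side");cv2.imwrite("pics/s3.png",im[:,:,::-1])
E
```

```text
t: 9.8
tool_pos: [0.6659, -0.0385, 0.243]
tool_rot: [-1.724, -2.306, 0.452]
contact_force: [-2.1, -6.2, 5.1]
opening: 0.0089
grip_force: 58.8
r 0.16786144201855707 open deg 54.59474636564123
```

View pics/s3.png

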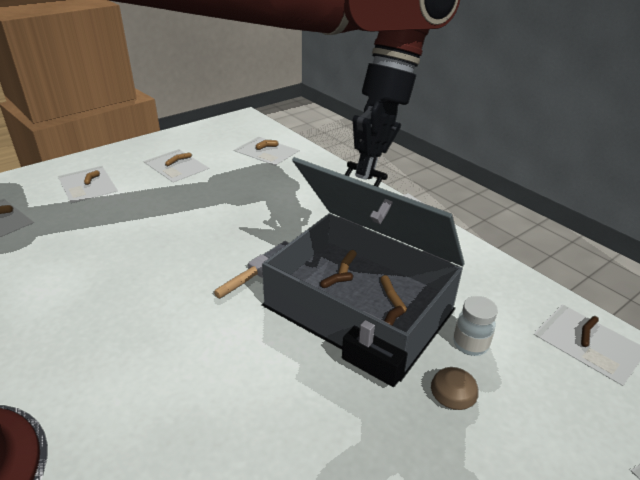

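The lid is open about 54° with its handle in the fingers at (366,172). The brush, jar and stone look unmoved.

```bash
python3 -m crank '[{"offset":[0,0,0],"twist":[0,0,0]},{"offset":[0,0,0],"twist":[0,0,0]},{"offset":[0,0,0],"twist":[0,0,0]},{"offset":[0,0,0],"twist":[0,0,0]}]'; python3 -c "
from station import *
print(finish_job())"
```

```text
t: 10.35
tool_pos: [0.6658, -0.0385, 0.243]
tool_rot: [-1.724, -2.306, 0.452]
contact_force: [-3.3, -6.4, 3.6]
opening: 0.0088
grip_force: 58.7
the job is handed in; nothing more can be done
None
```

The tug showed the lid was not caught, so I left the thumb catch alone, lifted the lid to about 54° and handed the job in at 10.4 s still gripping the handle; brush, jar and stone looked unmoved in the last picture, and no verdict was returned.

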